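# Fit a probe thermometer through the steam vent of a covered pan

## Robot

A 6-joint arm with a two-finger parallel gripper is mounted at the origin on a cart in front of the work surface, level with it; the furniture and walls round the work are solid. World frame = base frame: x ahead of the robot, y to its left, z up, the work surface at z = 0. Lengths are in mm, angles in rad, forces in N, time in s.
With the tool pointing down it reaches from about 350 to 725 mm from the base axis. Payload 4.3 kg.
Tool frame: the origin (TCP) lies midway between the tips of the shut fingers; the grasp point (between the pads) lies 19 mm behind it; z points along the fingers, y is the direction in which the jaws open and shut (so a half turn about z gives the same grasp; the last joint's range is limited). The gripper opens to 85 mm and grips with 20 to 120 N. Pads are 22 mm wide; open, the fingers measure 114 mm over their backs; the gripper's body (76 mm by 85 mm) begins 54 mm behind the grasp point. The pads swing forward as they close: fully open they stand 13 mm farther back than shut.
Start: joints at [1.154, 0.377, 0.081, 1.274, 0, 1.46], TCP at [173.663, 548.186, 231.329] pointing down, gripper open.
Joint ranges: [-2.72, 2.72], [-0.84, 1.66], [-1.02, 1.22], [-1.77, 2.12], [-1.37, 1.28], [-3.14, 3.14]. Speed limits (rad/s): [2.57, 2.57, 3.14, 3.14, 3.14, 3.14].

## Interface

Orientations are given as a unit quaternion [w, x, y, z].
In Python, from bench import bot gives the robot as it stands.
- The arm moves only by the tool apply_moves, never from a script. Its argument "targets" is a list of rows, each an object with "translation": the shift along the tool's x, y, z as a fraction of full scale, a list of three; "angular": the turn, a rotation vector about the tool's x, y, z as a fraction of full scale, a list of three. In form: [{"translation": [dx, dy, dz], "angular": [ax, ay, az]}, ...]. A call has 1 to 20 rows; each row shifts and turns the commanded pose from where the row before left it, along the tool's axes as they then stand; what a row does not reach is not made up. Full scale, the value 1, is 30 mm for a shift and 8 degrees for a turn. A row lasts 1/10 s, in which the tool goes at most 50 mm and 8.59 degrees, less where a joint would pass 70% of its speed; a pose out of reach is approached as far as the arm can. A call with a number of a shift or a turn outside -1 to 1 is refused whole. A call with a gripper value outside its range is refused whole. "jaw" is the opening, from 0 (shut) to 1 (fully open), set as the call begins (left out, the last holds). The fingers move at their own pace and stop on an object; the grip force is fixed at half the most. Time passes only in rows, so rows that do not move let the fingers close. It gives the time, the measured TCP pose, the force and the opening at its end, in the units of the state.
- bot.observe(): the state, without advancing time (a new reading comes with each control period).
- bot.read_camera(name): name is "scene" or "top" or "wrist"; returns a dict with "image" (480x640x3 uint8, red, green, blue), "vertical_fov" (degrees; the focal length in pixels is half the picture's height over the tangent of half this angle, whatever the lens; pixels are square), "cx", "cy" (the principal point, pixels), "origin" and "attitude" of the camera in the world; the wrist camera has in their place "tool_from_camera" (4x4, takes a point from camera to tool coordinates, whose origin is the TCP and whose axes are the flange's). Camera axes: x right, y up, looking along -z (the intrinsics and any distortion apply to the point x, -y, -z); pixel columns grow to the right and rows downward; lengths in mm; the calibration is good to about 2 mm. A picture is of the moment at which its call begins: read the wrist's pose just before it. There is no depth.
- bot.job_done(): hands the job in, once; it reports no verdict.
The state is a dict: "time": time; "joint_positions": joint angles; "dq": joint speeds; "joint_torque": joint torques, N m; "eef_pos": TCP position; "ee_rot": TCP orientation; "contact_force": force on the tool from outside, world axes, zero at the start; "wrist_torque": the same for the moment, N m; "gripper_width": opening from 0.0 (shut) to 1.0 (fully open).
Only numpy, scipy, OpenCV 4.12 (cv2) and the standard library are available. Lean on these libraries where they do the work, as an engineer would, in place of code of your own. Each camera call takes 0.05 s, during which the arm holds its last target.

## Task

Take the probe thermometer out of its wooden stand and fit it through the steam vent in the lid of the covered pan, stem fully in, its flange flat on the lid and the thermometer upright, then let go. The vent is lost in the dark ring channel of the lid, somewhere on the side towards you: set the tip of the stem in the channel and slide it along, lightly, until it drops through. Keep the tip's press and drag well below 20 N, for the stem bends and the enamel chips, do not ram the flange down, and leave everything else where it stands.

Things in the scene. Friction and masses are not known exactly. Their poses are not given: they have to be found in the camera images.
- thermometer_mid (a point): Probe thermometer, loose, about 90 g, upright in the wooden stand at the start. This point is the centre of its upright grey handle, 26 mm along its own x, 18 mm along its own y, 66 mm tall, flat sides: grip it across the 18 mm (own y). Own z points up. Under the handle a round flange, diameter 30 mm, its flat underside 37 mm below this point.
- thermometer_tip (a point): End of the thermometer's straight round steel stem (diameter 5 mm, 72 mm long below the flange), 109 mm below the centre of the handle along its own z. The tip is conical: 2.6 mm across at its end, full width after 7 mm.
- flange (a point): Centre of the flat underside of the thermometer's flange; it rests on the lid when the stem is fully in. Axes as the thermometer's.
- stand_top (a point): Centre of the top face of the fixed turned wooden stand (88 mm tall, 43 mm across at the top, foot 74 mm across): the mouth of its upright bore, 10 mm wide and 76 mm deep, that holds the stem. The thermometer's flange rests on this face.
- lid_center (a point): Centre of the dark round lid (233 mm across) at the height of its flat face, 105 mm above the stove top. The face is flat from radius 62 to 113 mm, but for a ring channel pressed in it about this point: upright sides at radii 80 and 90 mm, floor 6 mm below the face. The steam vent is an opening through that floor.
- lid_knob (a point): Top of the wooden knob (37 mm across) on the lid's centre, 32 mm above the lid's flat face. The lid turns about this axis if pushed along the channel with more than about 13 N, else it stays by friction.
- pan: White two-handled pan under the lid, 228 mm across, 95 mm tall, heavy, does not move; origin at the centre of its underside. The vent's place is not given: an opening as wide as the channel and 9.4 mm long along it, floor 3 mm thick, within 50 degrees either way of the direction from the lid's centre to the robot's -x. The axes do not tell it. 90 mm empty below.
- pepper_mill: Turned wooden pepper mill, 58 mm across and 170 mm tall, origin at its underside; it and the stand have been put in either of two places. Leave it alone.
- kettle: White enamel kettle with a bail handle, 182 x 219 x 211 mm, on the far right burner, origin under it. Leave it alone.
- honey_jar: Honey jar with a dark cap, 65 mm across, 86 mm tall, right of the pan, origin under it. Leave it alone.
- salt_shaker: Glass salt shaker, 44 mm across, 90 mm tall, on the right, origin under it. Leave it alone.
- spoon: Steel tablespoon, 191 x 38 x 13 mm, lying on the stove top near the front, origin at its middle. Leave it alone.
Mind the look-alikes: they are no part of the job. What is meant by the part that bears thermometer_mid is not purple or red, and is the smaller of those in its own colour.

How it is judged (in metres and radians):
On the way, in this order (a step that is already met when the one before it is completed fails the run):
1. the thermometer is lifted clear of its stand (height (world z) of thermometer_tip above 0.095 m and distance between flange and stand_top above 0.07 m), for 0.1 s.
2. the tip of the stem rests in the lid's ring channel, touching the lid (contact force between thermometer and pan above 0.2 N and horizontal distance between thermometer_tip and lid_center between 0.079 and 0.091 m and z of thermometer_tip in the frame of lid_center between -0.01 and -0.002 m), for 0.1 s.
3. the stem has dropped through the vent (z of thermometer_tip in the frame of lid_center below -0.02 m and horizontal distance between thermometer_tip and lid_center between 0.075 and 0.095 m), for 0.1 s.
At the end, for the whole second after the job is handed in: The thermometer stands at rest in the lid's vent, let go: flange within 3 mm of the lid's face, the stem's tip at least 65 mm below that face, in the ring channel (flange centre 78 to 92 mm from the lid's centre), upright within 0.1 rad (z of flange in the frame of lid_center below 0.003 m and z of thermometer_tip in the frame of lid_center below -0.065 m and horizontal distance between flange and lid_center between 0.078 and 0.092 m and angle between flange's own z axis and vertical below 0.1 rad and linear speed of thermometer below 0.02 m/s); the robot touches nothing.
It fails at once if the tip, while it feels for the vent, presses on the pan or its lid with more than 20 N (contact force between thermometer and pan above 20 N and z of thermometer_tip in the frame of lid_center above -0.015 m).
It fails at once if the thermometer is rammed onto the lid with more than 35 N (contact force between thermometer and pan above 35 N).
It fails at once if the robot hits the pan or its lid with more than 20 N (contact force between any of the arm, the fingers and pan above 20 N).
It fails at once if something else is moved (more than 25 mm) or knocked over (distance of any of pepper_mill, kettle, honey_jar, salt_shaker, spoon from where it was at the start of the episode above 0.025 m or angle between any of pepper_mill, salt_shaker, honey_jar's own z axis and vertical above 0.5 rad).
It also fails if it takes over 72 s, if anything falls off the work surface, if the arm or the gripper's body presses on something with over 40 N, if the wrist force passes 120 N, or if a joint passes its speed limit or range.

## Working session

There is one attempt and no reset: what is moved stays moved. The work goes in short steps, Python scripts to look and compute and a tool call to move; the robot and the scene stay as the last step left them, time stands still between calls to the robot, and variables do not carry over. Pictures are saved under pics/ and viewed, and the job is handed in when it is done.

Besides the shell and the picture viewer there is one more tool, called after "Emit:" by a JSON object that holds its "fn" and its "kwargs", one argument or row to a line. apply_moves: Moves the arm, as the interface text tells. Shift numbers are shares of 30 mm and turn numbers shares of 8 degrees, none past 1 either way. Its arguments: {"type":"object","properties":{"targets":{"type":"array"},"jaw":{"type":"number"}},"required":["targets"]}

```bash
ls; mkdir -p pics
cat > h.py <<'E'
import numpy as np,cv2
from bench import bot
from scipy.spatial.transform import Rotation as R
def q2R(q): return R.from_quat([q[1],q[2],q[3],q[0]]).as_matrix()
E
python3 - <<'E'
from h import *
print(bot.observe())
for n in ["scene","top","wrist"]:
    c=bot.read_camera(n); cv2.imwrite(f"pics/{n}0.png",c["image"][:,:,::-1]); print(n,{k:v for k,v in c.items() if k!="image"})
print(bot.observe()["time"])
E
```

```text
pics
{'time': 0.0, 'joint_positions': array([ 1.15373516e+00,  3.78065784e-01,  7.96527758e-02,  1.27443262e+00,
       -2.18393495e-05,  1.46052877e+00]), 'dq': array([ 1.56902670e-04, -6.51886171e-05,  1.63203031e-03, -4.18324636e-04,
        4.02205076e-04,  1.43528884e-04]), 'joint_torque': array([-5.78554045e-05, -4.63602197e+01,  2.69877774e+01,  2.07163364e-02,
       -1.26935539e-06, -1.31962494e-05]), 'eef_pos': array([173.36644661, 547.55073957, 230.36975874]), 'ee_rot': array([-2.56501938e-04,  1.52795833e-01,  9.88257246e-01, -9.92085235e-04]), 'contact_force': array([-1.03127032, -0.87513275, -0.00376699]), 'wrist_torque': array([ 0.00167951, -0.0616253 , -0.00882939]), 'gripper_width': 0.9997354855357324}
scene {'vertical_fov': 47.939861271010635, 'cx': 320.54976992853364, 'cy': 228.14247095215597, 'origin': array([  -79.12688213, -1006.53495865,   566.07543162]), 'attitude': array([ 0.80186666,  0.49648773, -0.1697123 , -0.2858453 ])}
top {'vertical_fov': 44.1802103779722, 'cx': 317.6309793165342, 'cy': 244.6918838916556, 'origin': array([ 319.80800222, -258.81039746, 1182.60948129]), 'attitude': array([-0.70054017, -0.06679108,  0.06348809,  0.7076381 ])}
wrist {'vertical_fov': 63.81742342389551, 'cx': 321.19577634864913, 'cy': 243.45713712136592, 'tool_from_camera': array([[ 3.00607529e-04,  9.61839107e-01,  2.73615499e-01,
         6.85658153e+01],
       [ 9.99999782e-01, -4.50170936e-04,  4.83834242e-04,
         6.10177353e-02],
       [ 5.88544441e-04,  2.73615294e-01, -9.61839033e-01,
        -1.43668049e+02],
       [ 0.00000000e+00,  0.00000000e+00,  0.00000000e+00,
         1.00000000e+00]])}
0.15
```

View pics/scene0.png

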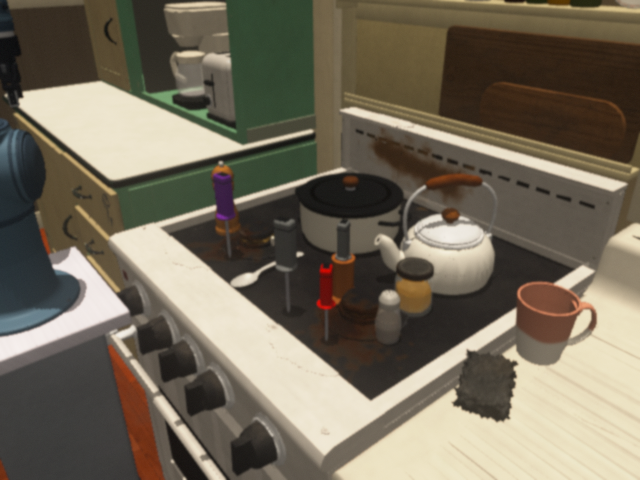

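View pics/top0.png

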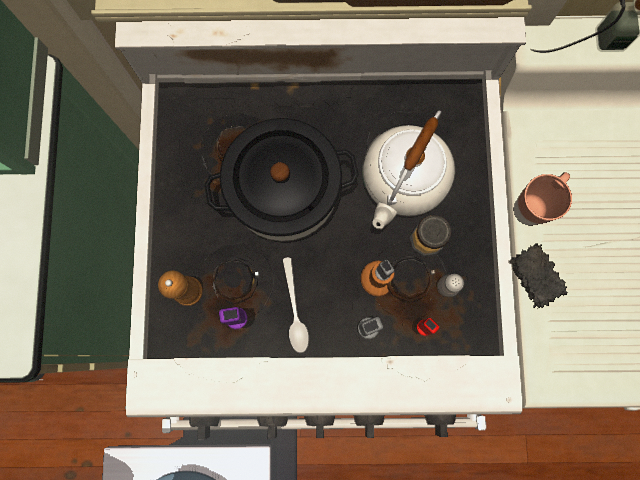

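View pics/wrist0.png

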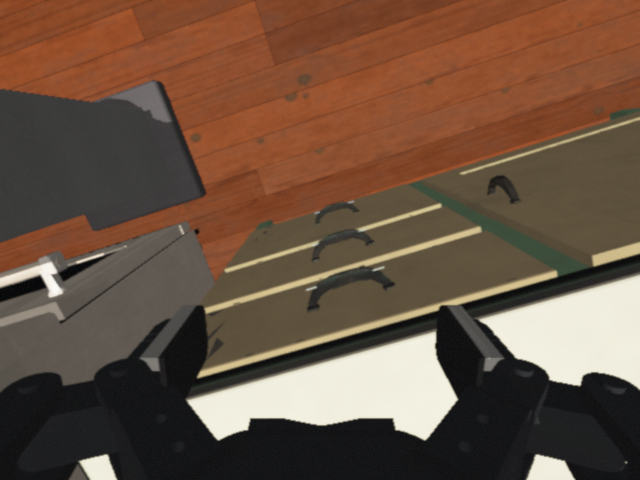

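The top view shows the lid at about (281,180) and its knob at (280,172). The stand with the small grey thermometer is at (380,276), the larger grey look-alike at (370,327) and the mill at (178,288). Next I'll zoom in.

Run:
```python
import cv2
a=cv2.imread("pics/top0.png"); 
cv2.imwrite("pics/top_z1.png",cv2.resize(a[240:350,320:480],None,fx=5,fy=5,interpolation=cv2.INTER_CUBIC))
cv2.imwrite("pics/top_z2.png",cv2.resize(a[110:250,200:360],None,fx=4,fy=4,interpolation=cv2.INTER_CUBIC))
a=cv2.imread("pics/scene0.png"); 
cv2.imwrite("pics/scene_z1.png",cv2.resize(a[165:355,240:440],None,fx=3,fy=3,interpolation=cv2.INTER_CUBIC))
```

```text
(no output)
```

View pics/top_z1.png

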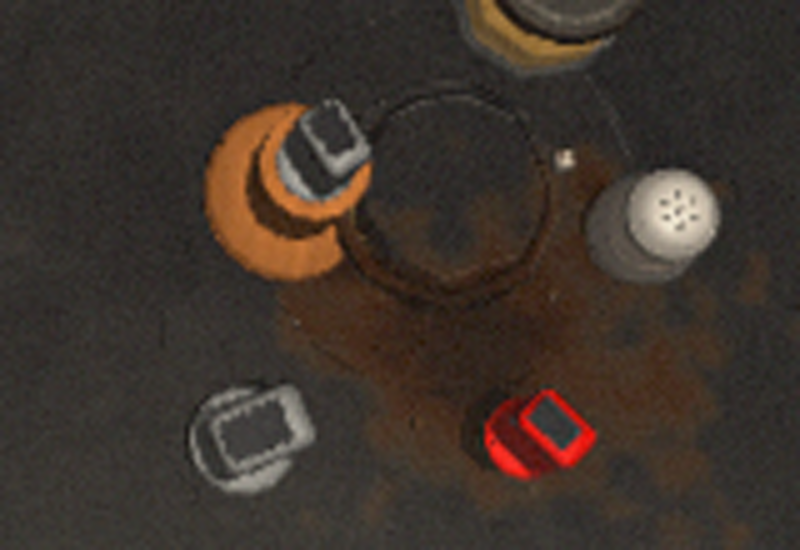

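View pics/top_z2.png

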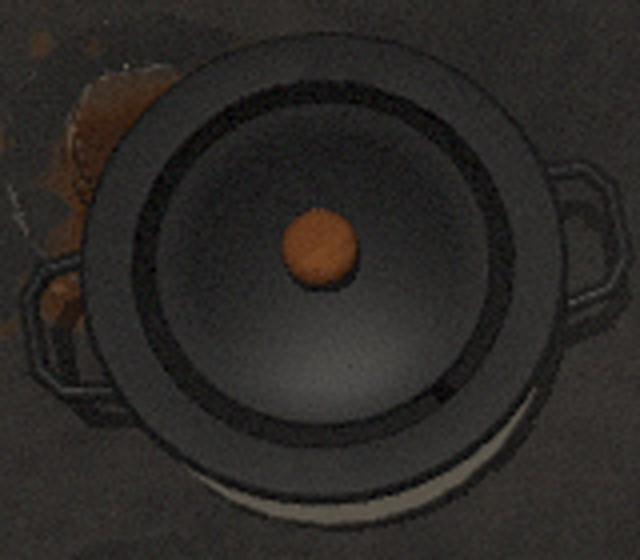

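View pics/scene_z1.png

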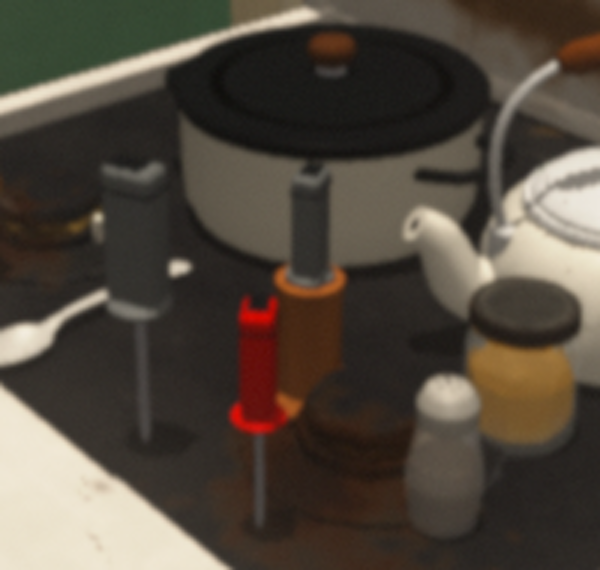

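```bash
cat >> h.py <<'E'
CAM={
"scene":(47.939861271010635,320.54976992853364,228.14247095215597,[-79.12688213,-1006.53495865,566.07543162],[ 0.80186666,0.49648773,-0.1697123,-0.2858453]),
"top":(44.1802103779722,317.6309793165342,244.6918838916556,[319.80800222,-258.81039746,1182.60948129],[-0.70054017,-0.06679108,0.06348809,0.7076381])}
def ray(n,u,v):
    f,cx,cy,o,q=CAM[n]; F=240/np.tan(np.radians(f/2))
    d=q2R(q)@np.array([(u-cx)/F,-(v-cy)/F,-1]); return np.array(o),d
def onz(n,u,v,z):
    o,d=ray(n,u,v); return o+d*(z-o[2])/d[2]
def proj(n,p):
    f,cx,cy,o,q=CAM[n]; F=240/np.tan(np.radians(f/2))
    c=q2R(q).T@(np.array(p)-o); return np.array([cx-F*c[0]/c[2],cy+F*c[1]/c[2]])
TFC=np.array([[3.00607529e-04,9.61839107e-01,2.73615499e-01,68.5658153],[9.99999782e-01,-4.50170936e-04,4.83834242e-04,.0610177],[5.88544441e-04,2.73615294e-01,-9.61839033e-01,-143.668049],[0,0,0,1]])
def wray(pos,q,u,v):
    F=240/np.tan(np.radians(63.81742342389551/2))
    Rt=q2R(q); d=TFC[:3,:3]@np.array([(u-321.19577634864913)/F,-(v-243.45713712136592)/F,-1])
    return np.array(pos)+Rt@TFC[:3,3], Rt@d
def wproj(pos,q,p):
    F=240/np.tan(np.radians(63.81742342389551/2))
    t=q2R(q).T@(np.array(p)-pos); c=TFC[:3,:3].T@(t-TFC[:3,3])
    return np.array([321.19577634864913-F*c[0]/c[2],243.45713712136592+F*c[1]/c[2]])
def won(pos,q,u,v,z):
    o,d=wray(pos,q,u,v); return o+d*(z-o[2])/d[2]
E
python3 - <<'E'
from h import *
a=cv2.imread("pics/top0.png"); g=a.astype(float).mean(2)
z=lambda u,v,k,ox,oy:((u+.5)/k-.5+ox,(v+.5)/k-.5+oy)
print("handle top",onz("top",*z(333,133,5,320,240),158))
print("stand top",onz("top",*z(318,164,5,320,240),88))
print("handle top scene",onz("scene",*z(312,176,3,240,165),158))
print("knob",onz("top",*z(320,247,4,200,110),137))
print("knob scene",onz("scene",*z(332,40,3,240,165),137))
print("dark spot",onz("top",*z(445,388,4,200,110),100))
# lid outline & channel ellipse guess at z=105 / 99
for pts,zz in [([(132,255),(515,265),(322,80),(322,447)],99),([(82,265),(568,265),(322,33),(322,500)],105)]:
    P=np.array([onz("top",*z(*p,4,200,110),zz)[:2] for p in pts]); 
    A=np.c_[2*P,np.ones(len(P))]; s=np.linalg.lstsq(A,(P**2).sum(1),rcond=None)[0]; print("circ",s[:2],np.sqrt(s[2]+s[:2]@s[:2]))
# enhance
c=a[110:250,200:360]; e=np.clip((c.astype(float)-0)*5-20,0,255).astype(np.uint8)
cv2.imwrite("pics/top_e.png",cv2.resize(e,None,fx=4,fy=4,interpolation=cv2.INTER_CUBIC))
print(bot.observe()["contact_force"])
E
```

```text
handle top [ 471.50042579 -374.52338081  158.        ]
stand top [ 470.23834073 -376.47574589   88.        ]
handle top scene [ 467.4698123  -382.86246091  158.        ]
knob [ 653.09041313 -186.15513159  137.        ]
knob scene [ 652.53132769 -192.33027984  137.        ]
dark spot [ 595.00957682 -242.66899315  100.        ]
circ [ 658.35111773 -185.10520144] 91.19071505842155
circ [ 655.8261518 -186.2700375] 115.15524884289825
[-0.63732864 -0.34436813 -0.13288662]
```

View pics/top_e.png

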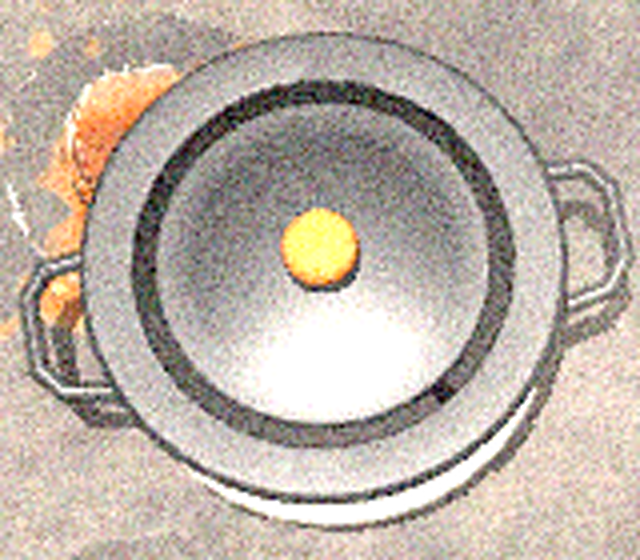

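The enhanced view shows a darker nick in the channel near zoomed (445,390), probably the vent, at about (595,-243). I'll move the wrist camera above it for a check that also takes in the stand.

Emit:
{"fn": "apply_moves", "kwargs": {
  "targets": [
    {"translation": [-0.86,-0.93,-0.2],"angular": [0,0,0]},
    {"translation": [-0.86,-0.93,-0.2],"angular": [0,0,0]},
    {"translation": [-0.86,-0.93,-0.2],"angular": [0,0,0]},
    {"translation": [-0.86,-0.93,-0.2],"angular": [0,0,0]},
    {"translation": [-0.86,-0.93,-0.2],"angular": [0,0,0]},
    {"translation": [-0.86,-0.93,-0.2],"angular": [0,0,0]},
    {"translation": [-0.86,-0.93,-0.2],"angular": [0,0,0]},
    {"translation": [-0.86,-0.93,-0.2],"angular": [0,0,0]},
    {"translation": [-0.86,-0.93,-0.2],"angular": [0,0,0]},
    {"translation": [-0.86,-0.93,-0.2],"angular": [0,0,0]},
    {"translation": [-0.86,-0.93,-0.2],"angular": [0,0,0]},
    {"translation": [-0.86,-0.93,-0.2],"angular": [0,0,0]},
    {"translation": [-0.86,-0.93,0],"angular": [0,0,0]},
    {"translation": [-0.86,-0.93,0],"angular": [0,0,0]},
    {"translation": [-0.86,-0.93,0],"angular": [0,0,0]},
    {"translation": [-0.86,-0.93,0],"angular": [0,0,0]},
    {"translation": [-0.86,-0.93,0],"angular": [0,0,0]},
    {"translation": [-0.86,-0.93,0],"angular": [0,0,0]},
    {"translation": [-0.86,-0.93,0],"angular": [0,0,0]},
    {"translation": [-0.86,-0.93,0],"angular": [0,0,0]}
  ]
}}

```text
time: 2.15
eef_pos: [497.3, -141.1, 303.0]
ee_rot: [-0.0, 0.153, 0.988, 0.0]
contact_force: [0.6, 0.1, -0.6]
gripper_width: 0.994
```

Emit:
{"fn": "apply_moves", "kwargs": {
  "targets": [
    {"translation": [-0.86,-0.93,0],"angular": [0,0,0]},
    {"translation": [-0.86,-0.93,0],"angular": [0,0,0]},
    {"translation": [-0.86,-0.93,0],"angular": [0,0,0]},
    {"translation": [-0.86,-0.93,0],"angular": [0,0,0]},
    {"translation": [0,0,0],"angular": [0,0,-1]},
    {"translation": [0,0,0],"angular": [0,0,-1]},
    {"translation": [0,0,0],"angular": [0,0,-1]},
    {"translation": [0,0,0],"angular": [0,0,-1]},
    {"translation": [0,0,0],"angular": [0,0,-1]},
    {"translation": [0,0,0],"angular": [0,0,-1]},
    {"translation": [0,0,0],"angular": [0,0,0]},
    {"translation": [0,0,0],"angular": [0,0,0]},
    {"translation": [0,0,0],"angular": [0,0,0]}
  ]
}}

```text
time: 3.45
eef_pos: [561.6, -277.1, 303.1]
ee_rot: [-0.0, -0.261, 0.965, 0.0]
contact_force: [0.9, -0.2, 0.3]
gripper_width: 1.0
```

Run:
```python
from h import *
s=bot.observe(); c=bot.read_camera("wrist"); cv2.imwrite("pics/w1.png",c["image"][:,:,::-1])
print(s["time"],s["eef_pos"],s["ee_rot"],s["contact_force"])
e=np.clip(c["image"][:,:,::-1].astype(float)*4-10,0,255).astype(np.uint8); cv2.imwrite("pics/w1e.png",e)
```

```text
3.45 [ 561.63347545 -277.10304446  303.07967532] [-1.15995662e-04 -2.61440620e-01  9.65219536e-01  1.90342208e-04] [ 0.87154079 -0.23719525  0.27538925]
```

View pics/w1.png

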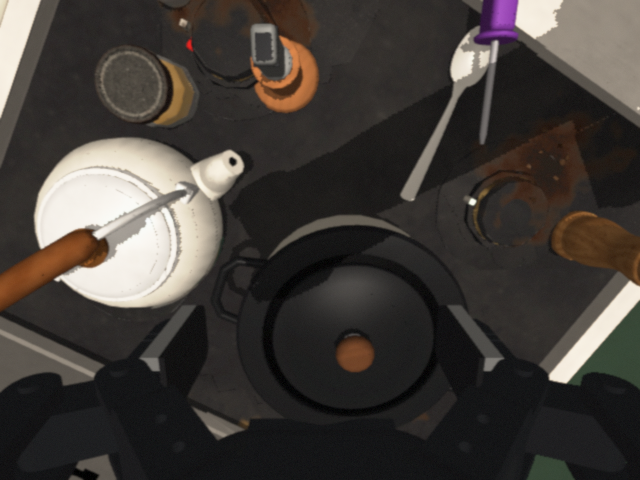

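View pics/w1e.png

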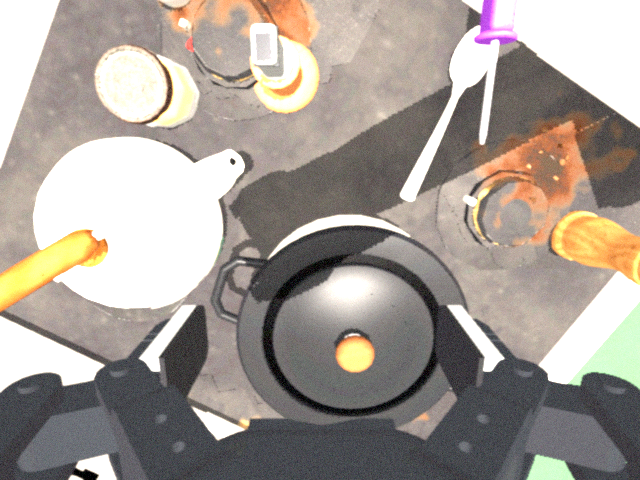

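Run:
```python
from h import *
a=cv2.imread("pics/w1.png"); b=cv2.imread("pics/w1e.png")
cv2.imwrite("pics/w1z.png",cv2.resize(a[0:130,220:350],None,fx=4,fy=4,interpolation=cv2.INTER_CUBIC))
e=np.clip(a[210:430,210:490].astype(float)*9-10,0,255).astype(np.uint8)
cv2.imwrite("pics/w1l.png",cv2.resize(e,None,fx=2.7,fy=2.7,interpolation=cv2.INTER_CUBIC))
P=[ 561.633,-277.103,303.08];q=[-1.16e-4,-.26144,.96522,1.9e-4]
print("knob",won(P,q,355,354,137),"handle",won(P,q,264,45,158), "spot",wproj(P,q,[595,-243,100]), wproj(P,q,[653,-187,137]))
```

```text
knob [ 653.20873261 -187.93866709  137.        ] handle [ 471.97811414 -374.60278479  158.        ] spot [334.5303985  259.68862113] [355.99858493 354.28537245]
```

View pics/w1z.png

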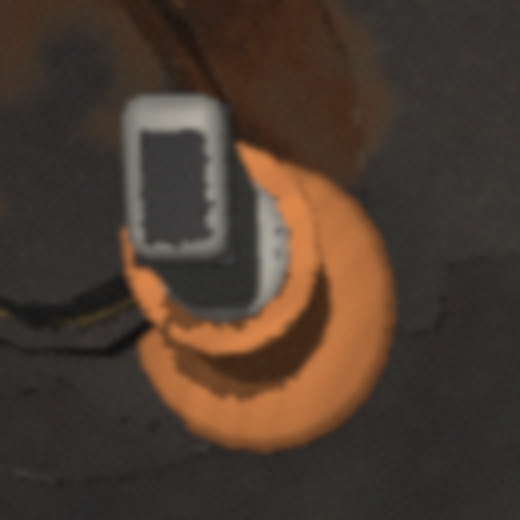

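View pics/w1l.png

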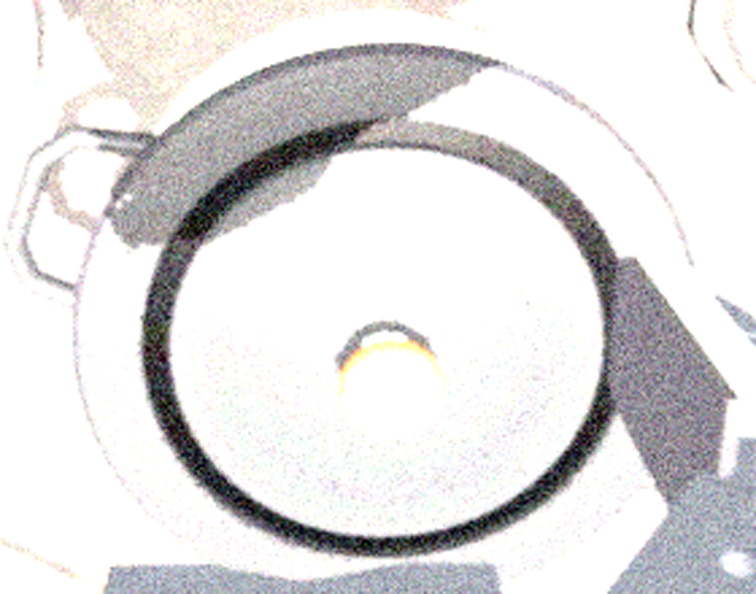

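Run:
```python
from h import *
o1,d1=ray("top",371,326);o2,d2=ray("scene",285,221.7)
t=np.linalg.lstsq(np.c_[d1,-d2],o2-o1,rcond=None)[0];print(o1+t[0]*d1,o2+t[1]*d2)
s=bot.observe();Rt=q2R(s["ee_rot"]);print(s["eef_pos"])
for tgt in ([471.8,-374.6,230],[471.8,-374.6,108]): print(Rt.T@(np.array(tgt)-s["eef_pos"])/30)
```

```text
[ 367.10558024 -343.605447    177.30863324] [ 371.45413979 -346.31829711  177.74204837]
[ 561.6932215  -277.10847182  303.16574103]
[ 4.2274649  -1.29177937  2.43868748]
[ 4.22733118 -1.2927541   6.50535403]
```

Emit:
{"fn": "apply_moves", "kwargs": {
  "targets": [
    {"translation": [0.845,-0.258,0.2],"angular": [0,0,0]},
    {"translation": [0.845,-0.258,0.2],"angular": [0,0,0]},
    {"translation": [0.845,-0.258,0.3],"angular": [0,0,0]},
    {"translation": [0.845,-0.258,0.4],"angular": [0,0,0]},
    {"translation": [0.845,-0.258,0.4],"angular": [0,0,0]},
    {"translation": [0,0,0.9],"angular": [0,0,0]},
    {"translation": [0,0,0],"angular": [0,0,0]},
    {"translation": [0,0,0],"angular": [0,0,0]}
  ]
}}

```text
time: 4.3
eef_pos: [471.7, -374.2, 231.2]
ee_rot: [-0.0, -0.262, 0.965, 0.001]
contact_force: [0.2, 0.1, 0.4]
gripper_width: 0.999
```

Run:
```python
from h import *
s=bot.observe(); c=bot.read_camera("wrist"); cv2.imwrite("pics/w2.png",c["image"][:,:,::-1])
print(s["time"],s["eef_pos"],s["ee_rot"],s["contact_force"])
P,q=s["eef_pos"],s["ee_rot"]
print(wproj(P,q,[472,-374.6,158]),wproj(P,q,[472,-374.6,125]))
```

```text
4.3 [ 471.7055605  -374.15003132  231.20932257] [-2.99989165e-04 -2.62163112e-01  9.65023220e-01  7.72508921e-04] [0.1859944  0.09115491 0.39210882]
[320.15869739 254.72322969] [320.23371895 239.91974284]
```

View pics/w2.png

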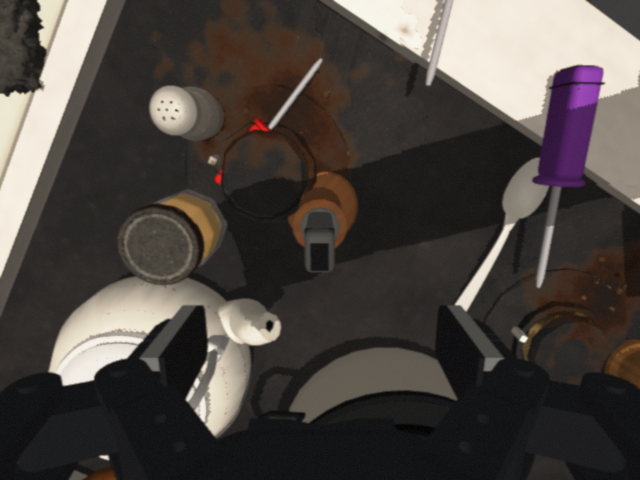

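Run:
```python
from h import *
P=[ 471.7055605,-374.15003132,231.20932257];q=[-2.99989165e-04,-2.62163112e-01,9.65023220e-01,7.72508921e-04]
def tri(r1,r2):
    (o1,d1),(o2,d2)=r1,r2
    t=np.linalg.lstsq(np.c_[d1,-d2],o2-o1,rcond=None)[0];a,b=o1+t[0]*d1,o2+t[1]*d2; print(a,b,q2R(q).T@(a-P))
tri(ray("top",378,225),wray(P,q,270,325))
print(onz("top",434,230,86), q2R(q).T@(onz("top",434,230,86)-P))
a=cv2.imread("pics/top0.png");cv2.imwrite("pics/tk.png",cv2.resize(a[110:300,350:480],None,fx=4,fy=3,interpolation=cv2.INTER_CUBIC))
```

```text
[ 559.05933279 -368.52558177   96.07230312] [ 559.93245645 -369.63762341   96.37685216] [-78.21560229 -39.57126175 135.0583755 ]
[ 550.4460949  -475.21862464   86.        ] [ -16.80274486 -127.25667849  144.99684555]
```

View pics/tk.png

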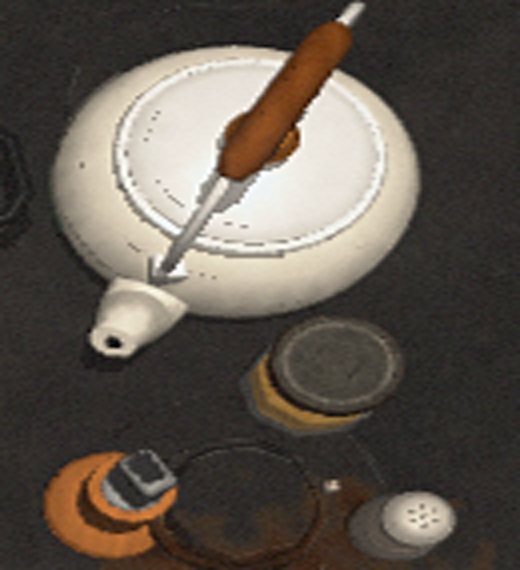

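Emit:
{"fn": "apply_moves", "kwargs": {
  "targets": [
    {"translation": [0,0,0.9],"angular": [0,0,0]},
    {"translation": [0,0,0.9],"angular": [0,0,0]},
    {"translation": [0,0,0.9],"angular": [0,0,0]},
    {"translation": [0,0,0.7],"angular": [0,0,0]},
    {"translation": [0,0,0.5],"angular": [0,0,0]},
    {"translation": [0,0,0.2],"angular": [0,0,0]},
    {"translation": [0,0,0],"angular": [0,0,0]},
    {"translation": [0,0,0],"angular": [0,0,0]}
  ]
}}

```text
time: 5.15
eef_pos: [473.1, -375.3, 109.8]
ee_rot: [0.001, -0.263, 0.965, -0.001]
contact_force: [-0.6, 0.0, 0.5]
gripper_width: 0.998
```

Emit:
{"fn": "apply_moves", "kwargs": {
  "jaw": 0,
  "targets": [
    {"translation": [0,0,0],"angular": [0,0,0]},
    {"translation": [0,0,0],"angular": [0,0,0]},
    {"translation": [0,0,0],"angular": [0,0,0]},
    {"translation": [0,0,0],"angular": [0,0,0]},
    {"translation": [0,0,0],"angular": [0,0,0]},
    {"translation": [0,0,0],"angular": [0,0,0]},
    {"translation": [0,0,0],"angular": [0,0,0]},
    {"translation": [0,0,0],"angular": [0,0,0]},
    {"translation": [0,0,0],"angular": [0,0,0]},
    {"translation": [0,0,0],"angular": [0,0,0]}
  ]
}}

```text
time: 6.15
eef_pos: [472.1, -374.9, 108.5]
ee_rot: [0.0, -0.262, 0.965, -0.0]
contact_force: [-0.4, -1.0, 3.2]
gripper_width: 0.199
```

Emit:
{"fn": "apply_moves", "kwargs": {
  "targets": [
    {"translation": [0,0,-0.3],"angular": [0,0,0]},
    {"translation": [0,0,-0.6],"angular": [0,0,0]},
    {"translation": [0,0,-0.9],"angular": [0,0,0]},
    {"translation": [0,0,-0.9],"angular": [0,0,0]},
    {"translation": [0,0,-0.9],"angular": [0,0,0]},
    {"translation": [0,0,-0.9],"angular": [0,0,0]},
    {"translation": [0,0,-0.3],"angular": [0,0,0]},
    {"translation": [0,0,0],"angular": [0,0,0]},
    {"translation": [0,0,0],"angular": [0,0,0]},
    {"translation": [0,0,0],"angular": [0,0,0]},
    {"translation": [0,0,0],"angular": [0,0,0]}
  ]
}}

```text
time: 7.25
eef_pos: [471.4, -374.1, 250.6]
ee_rot: [-0.001, -0.262, 0.965, 0.001]
contact_force: [0.1, 0.1, -0.7]
gripper_width: 0.205
```

Run:
```python
from h import *
s=bot.observe(); print(s["time"],s["eef_pos"],s["ee_rot"],s["contact_force"])
for n in ["scene","top","wrist"]:
    c=bot.read_camera(n); cv2.imwrite(f"pics/{n}3.png",c["image"][:,:,::-1])
P=s["eef_pos"]; tip=P+[0,0,-92.5]
print(tip,proj("scene",tip),proj("scene",P+[0,0,-20.5]),proj("top",tip))
a=cv2.imread("pics/scene3.png");u,v=proj("scene",tip).astype(int)
cv2.imwrite("pics/s3z.png",cv2.resize(a[v-100:v+30,u-70:u+70],None,fx=4,fy=4,interpolation=cv2.INTER_CUBIC)); print(u,v)
a=cv2.imread("pics/top3.png")[110:250,200:360];e=np.clip(a.astype(float)*5-20,0,255).astype(np.uint8)
cv2.imwrite("pics/t3z.png",cv2.resize(e,None,fx=4,fy=4,interpolation=cv2.INTER_CUBIC))
```

```text
7.25 [ 471.39007418 -374.09349859  250.63322293] [-7.40875087e-04 -2.62374359e-01  9.64964978e-01  1.31845888e-03] [ 0.12545342  0.11934949 -0.73455044]
[ 471.39007418 -374.09349859  158.13322293] [342.04502256 220.90272376] [342.31431631 182.03590266] [385.96437119 266.25371088]
342 220
```

View pics/s3z.png

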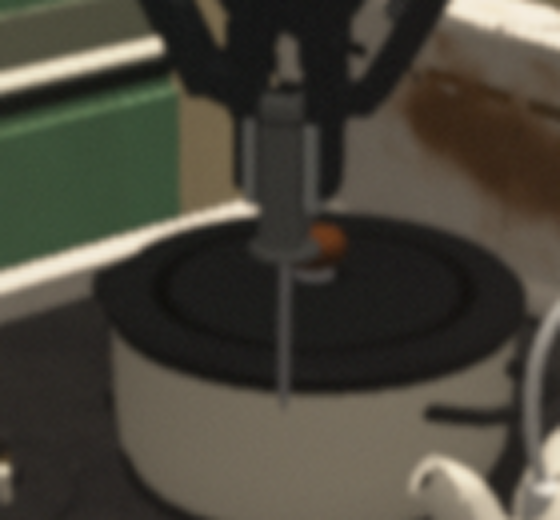

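View pics/t3z.png

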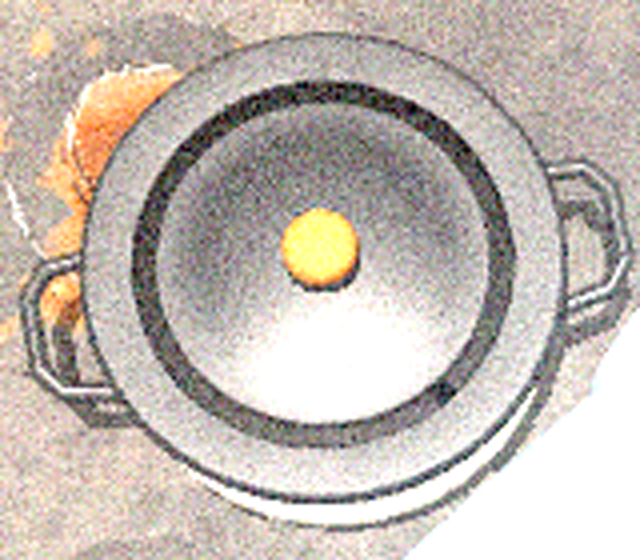

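View pics/wrist3.png

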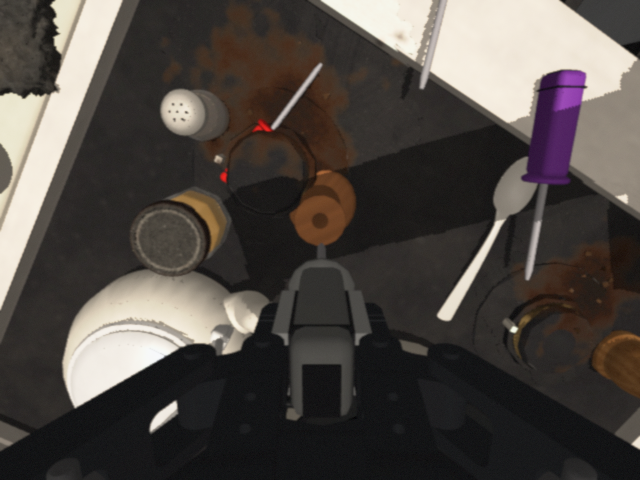

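Run:
```python
from h import *
from scipy.optimize import least_squares
g=cv2.GaussianBlur(cv2.imread("pics/top3.png").astype(np.float32).mean(2),(0,0),0.7)
g0=cv2.GaussianBlur(cv2.imread("pics/top0.png").astype(np.float32).mean(2),(0,0),0.7); g=(g+g0)/2
C=np.array([654.,-187.])
def prof(C,z,th,rs):
    pts=[proj("top",[C[0]+r*np.cos(th),C[1]+r*np.sin(th),z]) for r in rs]; m=np.array(pts,np.float32)
    return cv2.remap(g,m[:,0].reshape(1,-1),m[:,1].reshape(1,-1),cv2.INTER_LINEAR)[0]
rs=np.arange(70,101,.5)
inn=[];out=[]
for th in np.radians(np.arange(0,360,5)):
    p=prof(C,105,th,rs); d=np.gradient(cv2.GaussianBlur(p.reshape(1,-1),(0,0),2)[0])
    i=d[:38].argmin(); o=22+d[22:].argmax()
    for L,k in((inn,i),(out,o)): L.append(C+rs[k]*np.array([np.cos(th),np.sin(th)]))
for n,L in(("in",inn),("out",out)):
    P=np.array(L); f=lambda s:np.hypot(*(P-s[:2]).T)-s[2]
    r=least_squares(f,[*C,85],loss="soft_l1"); print(n,r.x,np.abs(r.fun).mean())
# along-channel profile
for th in range(125,236,3):
    t=np.radians(th); p=prof(C,100,t,np.arange(82,90,1.)); print(th,round(float(p.mean()),1),end="; ")
m=cv2.imread("pics/top3.png").astype(int); k=(m[:,:,2]>m[:,:,0]+35)&(np.indices(m.shape[:2])[0]<200)&(np.indices(m.shape[:2])[0]>150)&(abs(np.indices(m.shape[:2])[1]-280)<20)
v,u=np.nonzero(k); print("\nknob px",u.mean(),v.mean(),k.sum(),onz("top",u.mean(),v.mean(),134))
```

```text
in [ 656.60030878 -185.01640934   78.80572373] 0.22455318783708814
out [ 655.83536915 -185.12783711   90.75789395] 0.29044155861714593
125 24.9; 128 24.8; 131 25.3; 134 26.6; 137 27.3; 140 26.0; 143 27.9; 146 29.3; 149 28.2; 152 29.3; 155 29.9; 158 29.2; 161 30.9; 164 31.1; 167 31.2; 170 31.4; 173 33.0; 176 32.4; 179 32.4; 182 34.7; 185 32.8; 188 33.1; 191 33.6; 194 34.9; 197 34.8; 200 33.5; 203 34.4; 206 33.6; 209 33.0; 212 34.7; 215 34.4; 218 31.4; 221 25.9; 224 27.2; 227 34.0; 230 32.6; 233 33.2; 
knob px 279.3639705882353 171.15073529411765 272 [ 654.48360824 -185.46331342  134.        ]
```

The lid's centre fits to about (655.5,-185.5). The dark nick lies at bearing 222–223° from it, within the allowed range. I'll go above the channel at about 211°, just short of the nick, with the jaws tangential.

Emit:
{"fn": "apply_moves", "kwargs": {
  "targets": [
    {"translation": [0,0,0],"angular": [0,0,-0.77]},
    {"translation": [0,0,0],"angular": [0,0,-0.77]},
    {"translation": [-0.855,0.148,0],"angular": [0,0,0]},
    {"translation": [-0.855,0.148,0],"angular": [0,0,0]},
    {"translation": [-0.855,0.148,0],"angular": [0,0,0]},
    {"translation": [-0.855,0.148,0],"angular": [0,0,0]},
    {"translation": [-0.855,0.148,0],"angular": [0,0,0]},
    {"translation": [-0.855,0.148,0],"angular": [0,0,0]},
    {"translation": [-0.855,0.148,0],"angular": [0,0,0]},
    {"translation": [0,0,0.6],"angular": [0,0,0]},
    {"translation": [0,0,0.6],"angular": [0,0,0]},
    {"translation": [0,0,0],"angular": [0,0,0]},
    {"translation": [0,0,0],"angular": [0,0,0]},
    {"translation": [0,0,0],"angular": [0,0,0]},
    {"translation": [0,0,0],"angular": [0,0,0]},
    {"translation": [0,0,0],"angular": [0,0,0]}
  ]
}}

```text
time: 9.0
eef_pos: [583.2, -230.4, 217.2]
ee_rot: [0.001, -0.364, 0.931, -0.001]
contact_force: [-0.7, -0.9, -0.9]
gripper_width: 0.202
```

```bash
cat > st.py <<'E'
from h import *
def st(C=np.array([655.3,-185.7])):
    s=bot.observe(); P=s["eef_pos"]; Rt=q2R(s["ee_rot"]); d=P[:2]-C
    print("t",round(s["time"],2),"P",P.round(2),"tilt",(Rt[:,2]*1000).round(1),"xyaw",round(np.degrees(np.arctan2(Rt[1,0],Rt[0,0]))%360,2),"F",s["contact_force"].round(2),"T",s["wrist_torque"].round(3),"r",round(np.hypot(*d),2),"th",round(np.degrees(np.arctan2(d[1],d[0]))%360,2),"tipz",round(P[2]-92.5,2))
    # TCP pos where tip should be, at given theta -> tool shift
    for th in (211,215,219,222.7,226):
        t=np.radians(th); g=np.array([C[0]+85*np.cos(t),C[1]+85*np.sin(t),P[2]]); print(th,(Rt.T@(g-P)/30).round(3),end=" ")
    print(); return s
E
python3 - <<'E'
from st import *
s=st()
c=bot.read_camera("scene"); a=c["image"][:,:,::-1]; cv2.imwrite("pics/s4.png",a)
P=s["eef_pos"]; Rt=q2R(s["ee_rot"]); tip=P+Rt[:,2]*92.5; u,v=proj("scene",tip); print(u,v)
u,v=int(u),int(v); print(u,v)
e=np.clip(a[v-60:v+50,u-70:u+70].astype(float)*3,0,255).astype(np.uint8)
cv2.imwrite("pics/s4z.png",cv2.resize(e,None,fx=5,fy=5,interpolation=cv2.INTER_CUBIC))
c=bot.read_camera("top"); a=c["image"][:,:,::-1]; cv2.imwrite("pics/t4.png",a)
c=bot.read_camera("wrist"); a=c["image"][:,:,::-1]; cv2.imwrite("pics/w4.png",np.clip(a.astype(float)*3,0,255))
print(wproj(P,s["ee_rot"],tip))
E
```

```text
t 9.0 P [ 583.18 -230.44  217.18] tilt [ 1.5e+00 -7.0e-01 -1.0e+03] xyaw 222.72 F [-0.73 -0.95 -0.94] T [-0.     0.009  0.014] r 84.87 th 211.81 tipz 124.68
211 [-0.004  0.04  -0.   ] 215 [ 0.03  -0.155  0.   ] 219 [ 0.049 -0.351  0.   ] 222.7 [ 0.055 -0.534  0.001] 226 [ 0.051 -0.697  0.001] 
337.41044886650457 196.80845367740633
337 196
[321.28569141 245.54186031][ WARN:0@3.159] global loadsave.cpp:1063 imwrite_ Unsupported depth image for selected encoder is fallbacked to CV_8U.
```

View pics/s4z.png

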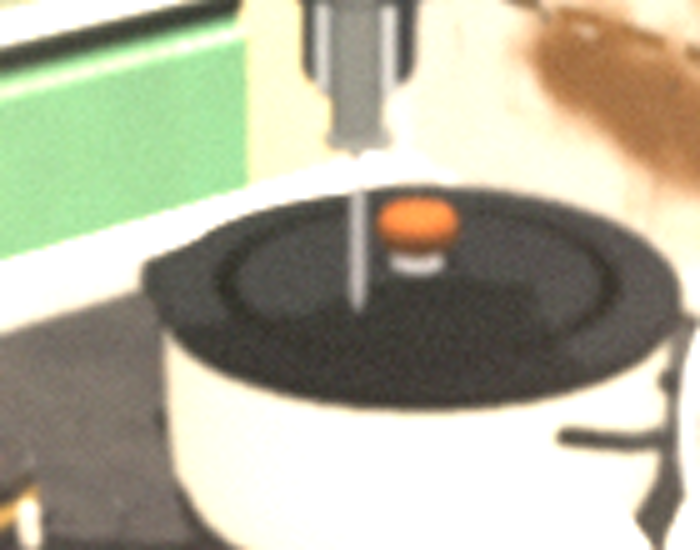

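View pics/w4.png

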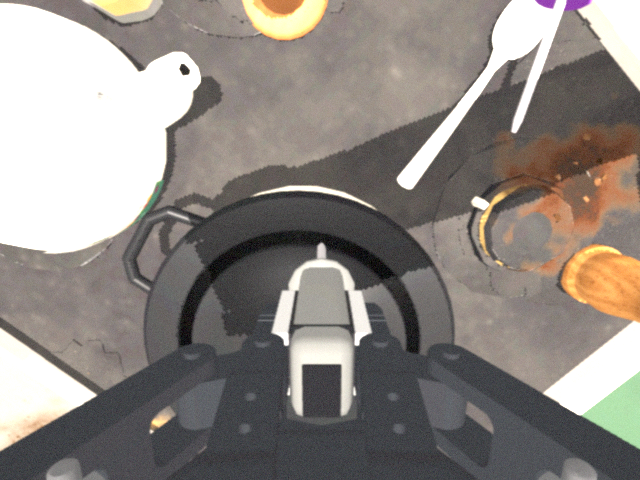

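Run:
```python
from st import *
s=st(); P=s["eef_pos"];q=s["ee_rot"]
a=cv2.imread("pics/w4.png")
C=np.array([655.3,-185.7])
b=a.copy()
for th in range(180,280,1):
    t=np.radians(th)
    for r,col in((80,(0,0,255)),(90,(0,255,0)),(116.5,(255,0,0))):
        u,v=wproj(P,q,[C[0]+r*np.cos(t),C[1]+r*np.sin(t),105]); b[int(round(v)),int(round(u))]=col
cv2.imwrite("pics/w4o.png",cv2.resize(np.clip(b[170:330,130:330].astype(float)*1.6,0,255).astype(np.uint8),None,fx=4,fy=3.7,interpolation=cv2.INTER_NEAREST))
```

```text
t 9.15 P [ 582.94 -230.2   216.66] tilt [ 6.e-01 -2.e-01 -1.e+03] xyaw 222.73 F [ 1.2  -0.17 -0.93] T [ 0.021 -0.027  0.028] r 84.95 th 211.59 tipz 124.16
211 [-0.004  0.029 -0.   ] 215 [ 0.029 -0.166  0.   ] 219 [ 0.049 -0.363  0.   ] 222.7 [ 0.055 -0.546  0.   ] 226 [ 0.05  -0.709  0.   ]
```

View pics/w4o.png

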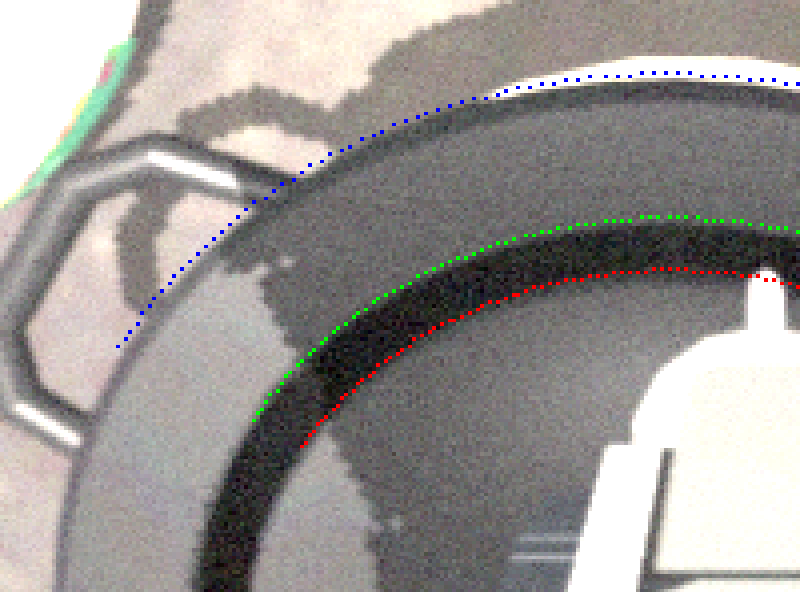

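Emit:
{"fn": "apply_moves", "kwargs": {
  "targets": [
    {"translation": [-0.03,0,0.2],"angular": [0,0,0]},
    {"translation": [0,0,0.2],"angular": [0,0,0]},
    {"translation": [0,0,0.1],"angular": [0,0,0]},
    {"translation": [0,0,0],"angular": [0,0,0]},
    {"translation": [0,0,0],"angular": [0,0,0]},
    {"translation": [0,0,0],"angular": [0,0,0]}
  ]
}}

```text
time: 9.75
eef_pos: [583.5, -229.5, 201.5]
ee_rot: [0.0, -0.364, 0.931, -0.0]
contact_force: [0.0, -1.3, -0.8]
gripper_width: 0.202
```

```bash
sed -i 's/655.3,-185.7/656.0,-185.1/' st.py
python3 - <<'E'
from st import *
s=st()
E
```

```text
t 9.75 P [ 583.53 -229.45  201.46] tilt [ 3.e-01 -0.e+00 -1.e+03] xyaw 222.74 F [ 0.01 -1.33 -0.81] T [ 0.004 -0.05  -0.021] r 84.96 th 211.47 tipz 108.96
211 [-0.003  0.023 -0.   ] 215 [ 0.03  -0.172  0.   ] 219 [ 0.05  -0.369  0.   ] 222.7 [ 0.056 -0.552  0.   ] 226 [ 0.051 -0.715  0.   ]
```

Emit:
{"fn": "apply_moves", "kwargs": {
  "targets": [
    {"translation": [0,0,0.05],"angular": [0,0,0]},
    {"translation": [0,0,0.05],"angular": [0,0,0]},
    {"translation": [0,0,0.05],"angular": [0,0,0]},
    {"translation": [0,0,0],"angular": [0,0,0]},
    {"translation": [0,0,0],"angular": [0,0,0]},
    {"translation": [0,0,0],"angular": [0,0,0]}
  ]
}}

```text
time: 10.35
eef_pos: [583.5, -229.4, 196.8]
ee_rot: [0.0, -0.364, 0.931, 0.0]
contact_force: [-0.3, 0.7, -1.3]
gripper_width: 0.204
```

Emit:
{"fn": "apply_moves", "kwargs": {
  "targets": [
    {"translation": [0,0,0.04],"angular": [0,0,0]},
    {"translation": [0,0,0.02],"angular": [0,0,0]},
    {"translation": [0,0,0],"angular": [0,0,0]},
    {"translation": [0,0,0],"angular": [0,0,0]}
  ]
}}

```text
time: 10.75
eef_pos: [583.4, -229.4, 195.0]
ee_rot: [0.0, -0.364, 0.931, 0.0]
contact_force: [-0.7, 0.3, -1.4]
gripper_width: 0.204
```

Emit:
{"fn": "apply_moves", "kwargs": {
  "targets": [
    {"translation": [0,0,0.03],"angular": [0,0,0]},
    {"translation": [0,0,0.02],"angular": [0,0,0]},
    {"translation": [0,0,0],"angular": [0,0,0]},
    {"translation": [0,0,0],"angular": [0,0,0]}
  ]
}}

```text
time: 11.15
eef_pos: [583.5, -229.4, 193.5]
ee_rot: [0.0, -0.364, 0.931, 0.0]
contact_force: [-0.6, 0.3, -0.6]
gripper_width: 0.2
```

Emit:
{"fn": "apply_moves", "kwargs": {
  "targets": [
    {"translation": [0,0,0.03],"angular": [0,0,0]},
    {"translation": [0,0,0],"angular": [0,0,0]},
    {"translation": [0,0,0],"angular": [0,0,0]}
  ]
}}

```text
time: 11.45
eef_pos: [583.4, -229.4, 192.6]
ee_rot: [0.0, -0.364, 0.931, 0.0]
contact_force: [0.1, 0.2, -0.7]
gripper_width: 0.201
```

Emit:
{"fn": "apply_moves", "kwargs": {
  "targets": [
    {"translation": [0,0,0.03],"angular": [0,0,0]},
    {"translation": [0,0,0],"angular": [0,0,0]},
    {"translation": [0,0,0],"angular": [0,0,0]}
  ]
}}

```text
time: 11.75
eef_pos: [583.4, -229.4, 191.6]
ee_rot: [-0.0, -0.364, 0.931, 0.0]
contact_force: [0.3, 0.6, -0.2]
gripper_width: 0.202
```

Emit:
{"fn": "apply_moves", "kwargs": {
  "targets": [
    {"translation": [0,0,0.03],"angular": [0,0,0]},
    {"translation": [0,0,0],"angular": [0,0,0]},
    {"translation": [0,0,0],"angular": [0,0,0]}
  ]
}}

```text
time: 12.05
eef_pos: [583.6, -229.5, 191.2]
ee_rot: [0.0, -0.364, 0.931, -0.0]
contact_force: [-0.7, 0.2, 2.7]
gripper_width: 0.2
```

Contact came at tip z ≈ 98.7, which is the channel floor, with about 3.5 N of press. I'll slide towards the nick.

Emit:
{"fn": "apply_moves", "kwargs": {
  "targets": [
    {"translation": [0.006,-0.033,0],"angular": [0,0,0]},
    {"translation": [0.006,-0.033,0],"angular": [0,0,0]},
    {"translation": [0.006,-0.033,0],"angular": [0,0,0]},
    {"translation": [0.006,-0.033,0],"angular": [0,0,0]},
    {"translation": [0.006,-0.033,0],"angular": [0,0,0]},
    {"translation": [0,0,0],"angular": [0,0,0]}
  ]
}}

```text
time: 12.65
eef_pos: [586.4, -233.8, 190.9]
ee_rot: [0.0, -0.364, 0.931, -0.0]
contact_force: [-0.8, 2.1, 4.1]
gripper_width: 0.206
```

```bash
python3 -c "
from st import *
st()"
```

```text
t 12.65 P [ 586.41 -233.82  190.91] tilt [ 5.e-01 -1.e-01 -1.e+03] xyaw 222.74 F [-0.81  2.06  4.08] T [0.511 0.257 0.026] r 84.95 th 215.0 tipz 98.41
211 [-0.032  0.195 -0.   ] 215 [ 0.002 -0.    -0.   ] 219 [ 0.022 -0.197  0.   ] 222.7 [ 0.028 -0.38   0.   ] 226 [ 0.023 -0.543  0.   ]
```

Emit:
{"fn": "apply_moves", "kwargs": {
  "targets": [
    {"translation": [0.004,-0.033,0],"angular": [0,0,0]},
    {"translation": [0.004,-0.033,0],"angular": [0,0,0]},
    {"translation": [0.003,-0.033,0],"angular": [0,0,0]},
    {"translation": [0.003,-0.033,0],"angular": [0,0,0]},
    {"translation": [0,0,0],"angular": [0,0,0]}
  ]
}}

```text
time: 13.15
eef_pos: [588.7, -237.2, 190.9]
ee_rot: [0.0, -0.364, 0.931, -0.0]
contact_force: [-0.6, 1.6, 5.1]
gripper_width: 0.201
```

Emit:
{"fn": "apply_moves", "kwargs": {
  "targets": [
    {"translation": [0.002,-0.033,0],"angular": [0,0,0]},
    {"translation": [0.002,-0.033,0],"angular": [0,0,0]},
    {"translation": [0.002,-0.033,0],"angular": [0,0,0]},
    {"translation": [0,0,0],"angular": [0,0,0]}
  ]
}}

```text
time: 13.55
eef_pos: [590.5, -239.8, 190.0]
ee_rot: [-0.0, -0.364, 0.931, -0.0]
contact_force: [-0.3, -0.2, -0.9]
gripper_width: 0.201
```

```bash
python3 -c "
from st import *
st()"
```

```text
t 13.55 P [ 590.51 -239.79  190.  ] tilt [-5.e-01 -7.e-01 -1.e+03] xyaw 222.72 F [-0.33 -0.16 -0.88] T [ 0.023 -0.046  0.045] r 85.33 th 219.86 tipz 97.5
211 [-0.066  0.434 -0.   ] 215 [-0.033  0.239 -0.   ] 219 [-0.013  0.042 -0.   ] 222.7 [-0.007 -0.141  0.   ] 226 [-0.012 -0.304  0.   ]
```

The press vanished at about 219.9°, so the tip is over the vent edge. I'll move on to its middle and lower gently.

Emit:
{"fn": "apply_moves", "kwargs": {
  "targets": [
    {"translation": [0,-0.033,0],"angular": [0,0,0]},
    {"translation": [0,-0.033,0],"angular": [0,0,0]},
    {"translation": [0,-0.033,0],"angular": [0,0,0]},
    {"translation": [-0.003,-0.02,0],"angular": [0,0,0]},
    {"translation": [0,0,0],"angular": [0,0,0]},
    {"translation": [0,0,0],"angular": [0,0,0]}
  ]
}}

```text
time: 14.15
eef_pos: [592.9, -241.7, 190.8]
ee_rot: [0.0, -0.364, 0.931, 0.0]
contact_force: [-0.8, -0.2, -0.1]
gripper_width: 0.205
```

Emit:
{"fn": "apply_moves", "kwargs": {
  "targets": [
    {"translation": [0,0,0.04],"angular": [0,0,0]},
    {"translation": [0,0,0],"angular": [0,0,0]},
    {"translation": [0,0,0],"angular": [0,0,0]}
  ]
}}

```text
time: 14.45
eef_pos: [592.8, -241.7, 189.5]
ee_rot: [-0.0, -0.364, 0.931, 0.0]
contact_force: [0.5, 0.4, -0.7]
gripper_width: 0.202
```

Emit:
{"fn": "apply_moves", "kwargs": {
  "targets": [
    {"translation": [0,0,0.04],"angular": [0,0,0]},
    {"translation": [0,0,0],"angular": [0,0,0]},
    {"translation": [0,0,0],"angular": [0,0,0]}
  ]
}}

```text
time: 14.75
eef_pos: [592.9, -241.7, 188.3]
ee_rot: [-0.0, -0.364, 0.931, 0.0]
contact_force: [-0.3, -0.2, 0.4]
gripper_width: 0.204
```

Emit:
{"fn": "apply_moves", "kwargs": {
  "targets": [
    {"translation": [0,0,0.05],"angular": [0,0,0]},
    {"translation": [0,0,0.05],"angular": [0,0,0]},
    {"translation": [0,0,0],"angular": [0,0,0]},
    {"translation": [0,0,0],"angular": [0,0,0]}
  ]
}}

```text
time: 15.15
eef_pos: [592.8, -241.7, 185.3]
ee_rot: [-0.0, -0.364, 0.931, 0.0]
contact_force: [-1.0, 0.0, -0.5]
gripper_width: 0.2
```

Emit:
{"fn": "apply_moves", "kwargs": {
  "targets": [
    {"translation": [0,0,0.05],"angular": [0,0,0]},
    {"translation": [0,0,0.05],"angular": [0,0,0]},
    {"translation": [0,0,0],"angular": [0,0,0]},
    {"translation": [0,0,0],"angular": [0,0,0]}
  ]
}}

```text
time: 15.55
eef_pos: [592.8, -241.7, 182.3]
ee_rot: [-0.0, -0.364, 0.931, 0.0]
contact_force: [0.1, 0.3, -1.1]
gripper_width: 0.203
```

```bash
python3 -c "
from st import *
st()"
```

```text
t 15.55 P [ 592.85 -241.67  182.31] tilt [-1.e-01  2.e-01 -1.e+03] xyaw 222.74 F [ 0.07  0.31 -1.14] T [ 0.049  0.02  -0.003] r 84.78 th 221.85 tipz 89.81
211 [-0.052  0.533  0.   ] 215 [-0.018  0.338  0.   ] 219 [0.002 0.141 0.   ] 222.7 [ 0.008 -0.042 -0.   ] 226 [ 0.003 -0.205 -0.   ]
```

Emit:
{"fn": "apply_moves", "kwargs": {
  "targets": [
    {"translation": [0,0,0.1],"angular": [0,0,0]},
    {"translation": [0,0,0.1],"angular": [0,0,0]},
    {"translation": [0,0,0.1],"angular": [0,0,0]},
    {"translation": [0,0,0.1],"angular": [0,0,0]},
    {"translation": [0,0,0.1],"angular": [0,0,0]},
    {"translation": [0,0,0],"angular": [0,0,0]}
  ]
}}

```text
time: 16.15
eef_pos: [592.6, -241.5, 166.7]
ee_rot: [-0.0, -0.364, 0.931, 0.0]
contact_force: [0.5, 0.3, -1.0]
gripper_width: 0.204
```

Emit:
{"fn": "apply_moves", "kwargs": {
  "targets": [
    {"translation": [0,0,0.13],"angular": [0,0,0]},
    {"translation": [0,0,0.13],"angular": [0,0,0]},
    {"translation": [0,0,0.13],"angular": [0,0,0]},
    {"translation": [0,0,0.13],"angular": [0,0,0]},
    {"translation": [0,0,0.13],"angular": [0,0,0]},
    {"translation": [0,0,0.13],"angular": [0,0,0]},
    {"translation": [0,0,0.13],"angular": [0,0,0]},
    {"translation": [0,0,0.13],"angular": [0,0,0]},
    {"translation": [0,0,0],"angular": [0,0,0]},
    {"translation": [0,0,0],"angular": [0,0,0]}
  ]
}}

```text
time: 17.15
eef_pos: [592.9, -241.7, 136.1]
ee_rot: [-0.0, -0.364, 0.931, 0.0]
contact_force: [0.7, -0.4, -1.1]
gripper_width: 0.2
```

Nothing is touching so far. The flange should meet the lid at a TCP height of about 125.

Emit:
{"fn": "apply_moves", "kwargs": {
  "targets": [
    {"translation": [0,0,0.08],"angular": [0,0,0]},
    {"translation": [0,0,0.08],"angular": [0,0,0]},
    {"translation": [0,0,0.08],"angular": [0,0,0]},
    {"translation": [0,0,0.05],"angular": [0,0,0]},
    {"translation": [0,0,0],"angular": [0,0,0]},
    {"translation": [0,0,0],"angular": [0,0,0]},
    {"translation": [0,0,0],"angular": [0,0,0]}
  ]
}}

```text
time: 17.85
eef_pos: [593.0, -241.8, 127.6]
ee_rot: [0.0, -0.364, 0.931, -0.0]
contact_force: [0.1, 0.4, -1.2]
gripper_width: 0.205
```

Emit:
{"fn": "apply_moves", "kwargs": {
  "targets": [
    {"translation": [0,0,0.03],"angular": [0,0,0]},
    {"translation": [0,0,0],"angular": [0,0,0]},
    {"translation": [0,0,0],"angular": [0,0,0]}
  ]
}}

```text
time: 18.15
eef_pos: [592.9, -241.7, 126.6]
ee_rot: [0.0, -0.364, 0.931, 0.0]
contact_force: [-0.2, -0.3, -0.2]
gripper_width: 0.203
```

Emit:
{"fn": "apply_moves", "kwargs": {
  "targets": [
    {"translation": [0,0,0.03],"angular": [0,0,0]},
    {"translation": [0,0,0],"angular": [0,0,0]},
    {"translation": [0,0,0],"angular": [0,0,0]}
  ]
}}

```text
time: 18.45
eef_pos: [592.9, -241.7, 125.6]
ee_rot: [0.0, -0.364, 0.931, 0.0]
contact_force: [0.1, -0.2, -0.2]
gripper_width: 0.203
```

Emit:
{"fn": "apply_moves", "kwargs": {
  "targets": [
    {"translation": [0,0,0.025],"angular": [0,0,0]},
    {"translation": [0,0,0],"angular": [0,0,0]},
    {"translation": [0,0,0],"angular": [0,0,0]}
  ]
}}

```text
time: 18.75
eef_pos: [593.0, -241.7, 125.5]
ee_rot: [0.0, -0.364, 0.931, -0.0]
contact_force: [-2.0, 1.5, 5.0]
gripper_width: 0.204
```

The flange met the lid at TCP 125.5 with about 5 N. I'll let go.

Emit:
{"fn": "apply_moves", "kwargs": {
  "jaw": 0.7,
  "targets": [
    {"translation": [0,0,0],"angular": [0,0,0]},
    {"translation": [0,0,0],"angular": [0,0,0]},
    {"translation": [0,0,0],"angular": [0,0,0]},
    {"translation": [0,0,0],"angular": [0,0,0]},
    {"translation": [0,0,0],"angular": [0,0,0]},
    {"translation": [0,0,0],"angular": [0,0,0]},
    {"translation": [0,0,0],"angular": [0,0,0]},
    {"translation": [0,0,-0.2],"angular": [0,0,0]},
    {"translation": [0,0,-0.5],"angular": [0,0,0]},
    {"translation": [0,0,-0.9],"angular": [0,0,0]},
    {"translation": [0,0,-0.9],"angular": [0,0,0]},
    {"translation": [0,0,-0.9],"angular": [0,0,0]},
    {"translation": [0,0,-0.9],"angular": [0,0,0]},
    {"translation": [0,0,-0.5],"angular": [0,0,0]},
    {"translation": [0,0,0],"angular": [0,0,0]},
    {"translation": [0,0,0],"angular": [0,0,0]},
    {"translation": [0,0,0],"angular": [0,0,0]}
  ]
}}

```text
time: 20.45
eef_pos: [592.3, -241.4, 267.5]
ee_rot: [-0.001, -0.364, 0.931, 0.001]
contact_force: [-0.4, 0.4, -0.8]
gripper_width: 0.699
```

Run:
```python
from st import *
s=st()
for n in ["scene","wrist"]:
    c=bot.read_camera(n); cv2.imwrite(f"pics/{n}5.png",c["image"][:,:,::-1])
a=cv2.imread("pics/scene5.png"); e=np.clip(a[120:270,270:430].astype(float)*2.5,0,255).astype(np.uint8)
cv2.imwrite("pics/s5z.png",cv2.resize(e,None,fx=4.5,fy=4,interpolation=cv2.INTER_CUBIC))
print("expected flange/handle top in scene",proj("scene",[592.9,-241.7,105]),proj("scene",[592.9,-241.7,175]),"wrist top",wproj(s["eef_pos"],s["ee_rot"],[592.9,-241.7,175]))
```

```text
t 20.45 P [ 592.34 -241.41  267.53] tilt [   -2.      1.2 -1000. ] xyaw 222.74 F [-0.38  0.42 -0.84] T [ 0.04  -0.007 -0.008] r 84.99 th 221.49 tipz 175.03
211 [-0.058  0.515  0.001] 215 [-0.025  0.32   0.001] 219 [-0.005  0.123  0.   ] 222.7 [ 0.001 -0.06  -0.   ] 226 [-0.003 -0.223 -0.   ] 
expected flange/handle top in scene [344.43701961 206.00737166] [344.7235845  174.23263647] wrist top [320.03663001 245.93355024]
```

View pics/s5z.png

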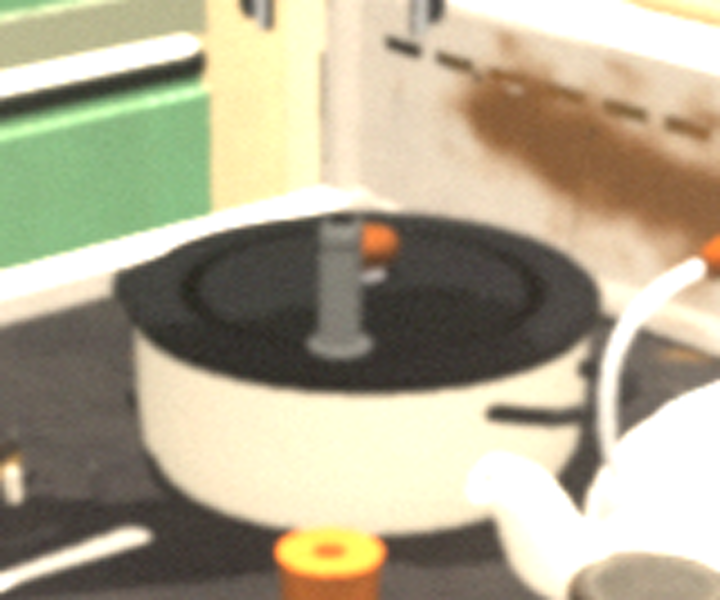

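View pics/wrist5.png

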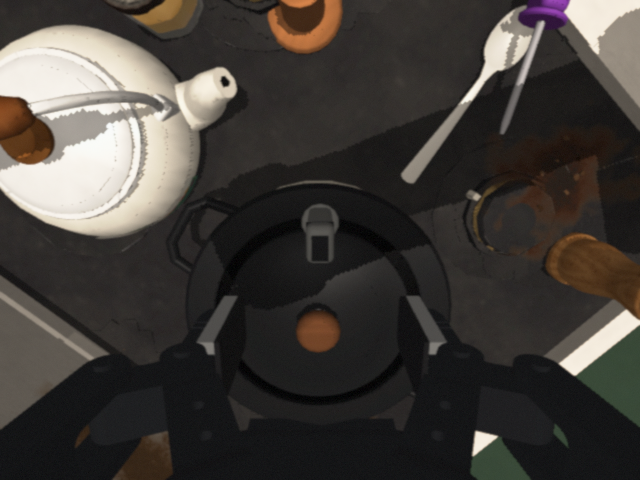

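The flange sits on the lid, with its scene position close to the expected (344,206). The handle is upright, its top at wrist (320,247) against (320,246) predicted. Nothing else appears moved and the gripper is clear, so I'll hand in.

```bash
python3 -c "
from h import *
print(bot.job_done()); s=bot.observe(); print(s['time'],s['contact_force'])"
```

```text
the job is handed in; nothing more can be done
None
the job is handed in; nothing more can be done
```

The probe thermometer is through the steam vent, stem fully in, and let go. I handed the job in at about 20.5 s; it gives no verdict.

- **Pick-up:** I gripped the small grey thermometer across its 18 mm sides, lifted it about 140 mm clear of its stand, and carried it over the lid.
- **Finding the vent:** I set the tip in the ring channel about 211° round from the robot's x axis, touching the floor at tip height about 98.7 mm. I slid it with up to about 6 N of press. The press vanished at about 220°, where the top camera had shown a dark nick, and the stem went down freely at about 222°.
- **Seating:** The flange met the lid with about 6 N before I let go.
- **Last checks:** The wrist and scene views show the thermometer upright within about a pixel or two of the expected position, with its flange on the lid. The gripper was clear, about 140 mm up, and nothing else looked moved, though I did not measure the other objects' positions.
- **Disagreements:** Estimates of the lid's centre differed by 2–3 mm between cameras. The tip fell in the channel using the centre fitted from the ring edges. The state read after hand-in was refused, so I have no force reading from the final second.

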